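Weigh a filled cigar press mould on the beam scale

ROBOT

A 7-joint arm with a two-finger parallel gripper is mounted at the origin on the work surface. World frame = base frame: x ahead of the robot, y to its left, z up, the work surface at z = 0. Lengths are in m, angles in rad, forces in N, time in s.
With the tool pointing down it reaches from about 0.425 to 0.875 m from the base axis. Payload 8.4 kg.
Tool frame: the origin (TCP) lies on the centre line of the jaws, within the pads' length; the fingertips stand 22 mm ahead of it and the grasp point (between the pads) lies 3 mm ahead of it; z points along the fingers, y is the line along which they close (so a half turn about z gives the same grasp; the last joint's range is limited). The gripper opens to 85 mm and grips with 20 to 120 N. Pads are 22 mm wide; open, the fingers measure 114 mm over their backs; the gripper's body (76 mm by 85 mm) begins 54 mm behind the grasp point. The pads swing forward as they close: fully open they stand 13 mm farther back than shut.
Start: joints at [1.211, 0.333, 0.04, 1.465, -0.013, 1.343, -0.059], TCP at [0.168, -0.628, 0.253] pointing down, gripper open.
Joint ranges: [-2.58, 2.58], [-0.38, 2.09], [-1.3, 1.39], [0.25, 2.4], [-1.5, 4.64], [0.08, 2.09], [-2.65, 2.65]. Speed limits (rad/s): [2.22, 2.22, 2.79, 2.79, 3.14, 3.14, 3.14].

INTERFACE

Orientations are given as [roll, pitch, yaw] about the fixed x, y, z axes, in that order (R = Rz(yaw) Ry(pitch) Rx(roll)).
In Python, from station import * gives the robot as it stands.
- The arm moves only by the tool servo_tool, never from a script. Its argument "deltas" is a list that holds one entry, the list of rows, each a list of 7 numbers: the turn, a rotation vector about the tool's x, y, z in rad, then the shift along the tool's x, y, z in cm, then the opening, from 0 (shut) to 1 (fully open). A call has 1 to 20 rows; each row is the pose to reach, as a shift and turn from the pose commanded when the call began, along the tool's axes at that moment; what a row does not reach only later rows make up. A row lasts 1/8 s, in which the tool goes at most 62.5 mm and 10.7 degrees, less where a joint would pass 70% of its speed; a pose out of reach is approached as far as the arm can. A call with a gripper value outside its range is refused whole. The fingers move at their own pace and stop on an object; the grip force is fixed at half the most. Time passes only in rows, so rows that repeat a pose let the fingers close. It gives the time, the measured TCP pose, the force, the opening and the grip force at its end, in the units of the state.
- get_obs(): the state, without advancing time (a new reading comes with each control period).
- get_image(name): name is "side" or "top"; returns the picture (400x640x3 uint8, red, green, blue); there is no depth.
- camera_info(name): a dict with "camera_matrix" (3x3 intrinsics, pixels), "dist" ([k1, k2, p1, p2, k3] as OpenCV has them; the pictures are not rectified), "world_from_camera" (4x4, takes a point from camera to world coordinates). Camera axes: x right, y up, looking along -z (the intrinsics and any distortion apply to the point x, -y, -z); pixel columns grow to the right and rows downward; lengths in m; the calibration is good to about 2 mm. A picture is of the moment at which its call begins. camera_info takes no time and is no camera call.
- close_job(): hands the job in; it is judged then, once.
The state is a dict: "time": time; "qpos": joint angles; "dq": joint speeds; "joint_torque": joint torques, N m; "ee_pos": TCP position; "orientation": TCP orientation; "ft_force": force on the tool from outside, world axes, zero at the start; "wrist_torque": the same for the moment, N m; "opening": opening from 0.0 (shut) to 1.0 (fully open); "grasp_force": force on a finger pad.
Only numpy, scipy, OpenCV 4.12 (cv2) and the standard library are available. Lean on these libraries where they do the work, as an engineer would, in place of code of your own. Each camera call takes 0.05 s, during which the arm holds its last target. There are 200 camera calls.

TASK

Weigh the press mould with the green bands: draw it out of the rack by its free end, put it down flat on the table well clear in front of the rack and let go. Then take it again by its middle and lower it, without dropping it, flat into the cradle of the beam scale, and slide the brass counterpoise along the beam until the released beam rests level. Leave the mould with the red bands, the cup and the tin alone.

Things in the scene. Friction and masses are not known exactly. Their poses are not given: they have to be found in the camera images.
- mould: the press mould to weigh: closed white plastic block with two green bands, 180 x 50 x 42 mm (x long, y wide, z high), some 300 to 500 g (not known beforehand). Origin: centre of the underside, x along its length (either end alike). It starts lying on the table, half inside one of the rack's two bays, about 90 mm of it sticking out in front
- other: a like mould with red bands, in the other bay; must not be disturbed
- rack: fixed wooden rack, 236 x 110 x 130 mm (x wide, y deep, z high), closed at its back (-y), open at its front (+y face, 55 mm from the origin), with two bays centred at x = -55 and +55 mm, each 97 mm wide and 66 mm high, floorless: moulds lie on the table. Cigars are stored above. Origin: centre of its underside; moulds are drawn out towards its +y
- scale: fixed green base of the beam scale. Origin: at table height under the beam's pivot. The pivot is 100 mm up. The beam runs along y: the cradle 90 mm to the -y side, the counterpoise on the +y side; at the +y end a red pointer on the beam tip (267 mm from the pivot) plays beside a white index post (284 mm out, 135 mm high) whose black line marks level
- cradle (a point): centre of the floor of the steel cradle on the scale's -y arm (its upper face, about 127 mm above the table while the pan is down, 134 when level). The cradle always stays upright and moves up and down with the beam. Axes as the scale's: inside 188 mm along x, 57 mm along y, walls 22 mm high and 5 mm thick; both long walls have a 68 mm wide gap at the middle that lets the gripper's fingers through
- poise_grip (a point): centre of the black grip fin of the brass counterpoise on the beam; the fin is 36 mm along x, 26 mm along y (along the beam), its top 18 mm above this point, the brass block's top 27 mm below this point (block 44 x 46 x 30 mm, around the beam). Axes tilt with the beam
- poise (a joint): position of the counterpoise (m), 0 at the inner end (45 mm from the pivot) to 0.18 outward (+y of the scale), slides with about 1.5 N friction and stays where it is left. With the empty cradle the beam levels at about 0.055; each 100 g in the cradle moves the levelling position about 22.5 mm outward
- beam (a joint): tilt of the beam (rad), 0 level, positive: cradle side down and counterpoise end up; stops at -0.08 and 0.08. A weak spring in the pivot makes the tilt proportional near balance: about 1.5 mm of counterpoise travel per 0.01 rad, and the beam comes to rest in about 1.5 s
- cup: clear plastic cup, 70 mm across, 85 mm high, origin at its underside; bystander
- tin: round steel tin, 60 mm across, 100 mm high, origin at its underside; bystander
Mind the look-alikes: they are no part of the job. Leave any pink look-alike of the mould alone.

How it is judged:
By the outcome, as a careful person would: the job done as asked, in the order asked, and still so for the second after the job is handed in, with the robot touching nothing.
It also fails if it takes over 72 s, if anything falls off the work surface, if the arm or the gripper's body presses on something with over 40 N, if the wrist force passes 120 N, or if a joint passes its speed limit or range.

## Working session

There is one attempt and no reset: what is moved stays moved. The work goes in short steps, Python scripts to look and compute and a tool call to move; the robot and the scene stay as the last step left them, time stands still between calls to the robot, and variables do not carry over. Pictures are saved under pics/ and viewed, at most 10 in all, crops included, and the job is handed in when it is done.

Besides the shell and the picture viewer there is one more tool, called after "Emit:" as name(argument=value, ...), one argument or row to a line, values as JSON. servo_tool: Moves the arm, as the interface text tells. Its arguments: {"type":"object","properties":{"deltas":{"type":"array"}},"required":["deltas"]}

```bash
mkdir -p pics; ls
python3 - <<'E'
from station import *
import cv2
for n in("side","top"):
    cv2.imwrite(f"pics/{n}0.png",get_image(n)[:,:,::-1])
    c=camera_info(n);print(n,c)
o=get_obs();print({k:o[k] for k in("time","ee_pos","orientation","opening","ft_force")})
E
```

```text
pics
side {'camera_matrix': array([[476.03514436,   0.        , 318.80098962],
       [  0.        , 476.03514436, 198.76129397],
       [  0.        ,   0.        ,   1.        ]]), 'dist': array([-0.10803731,  0.        ,  0.        ,  0.        ,  0.        ]), 'world_from_camera': array([[-0.99110222,  0.09633599, -0.0918464 ,  0.46862173],
       [-0.1325934 , -0.77490396,  0.61801525,  0.72962504],
       [-0.01163503,  0.62469451,  0.78078255,  1.13819598],
       [ 0.        ,  0.        ,  0.        ,  1.        ]])}
top {'camera_matrix': array([[368.34540487,   0.        , 320.2790711 ],
       [  0.        , 368.34540487, 200.42960995],
       [  0.        ,   0.        ,   1.        ]]), 'dist': array([-0.035794,  0.      ,  0.      ,  0.      ,  0.      ]), 'world_from_camera': array([[-1.79786014e-03,  9.95115806e-01, -9.86980235e-02,
         5.11049811e-01],
       [-9.99902747e-01, -4.23928796e-04,  1.39397630e-02,
        -7.22114593e-02],
       [ 1.38298375e-02,  9.87134865e-02,  9.95019790e-01,
         9.84306521e-01],
       [ 0.00000000e+00,  0.00000000e+00,  0.00000000e+00,
         1.00000000e+00]])}
{'time': 0.1, 'ee_pos': array([ 0.16748746, -0.6276657 ,  0.2524953 ]), 'orientation': array([-3.14013169e+00,  9.86930915e-05,  2.60735058e-01]), 'opening': 0.9999201873438389, 'ft_force': array([-0.04731501, -0.19919923, -0.05745785])}
```

View pics/side0.png

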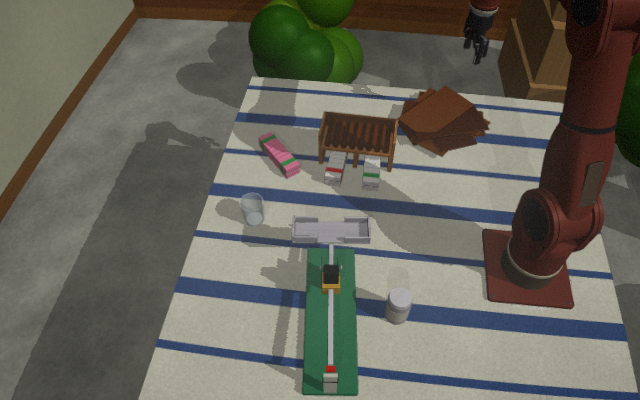

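View pics/top0.png

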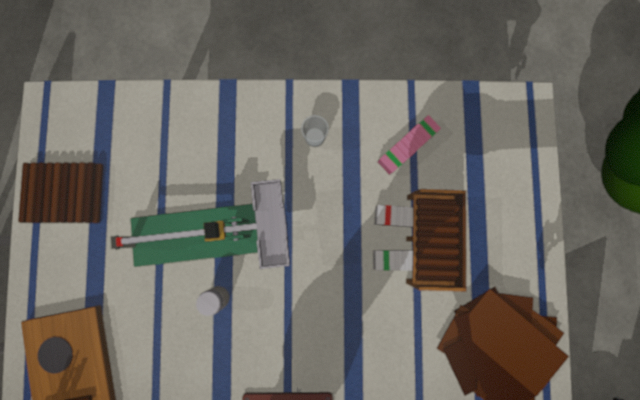

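Seen from above there are three candidates. A white block with a red band is at top (395,215), a white block with a green band at (388,260), and a pink block with green bands at (408,145). The white one with green at (388,260) (side ~(372,172)) fits the description. I'll confirm it in enlarged crops.

```bash
cat > h.py <<'E'
from station import *
import cv2, numpy as np
def ray(n,uv):
    c=camera_info(n);p=cv2.undistortPoints(np.array([[uv]],float),c["camera_matrix"],c["dist"])[0,0]
    T=c["world_from_camera"];return T[:3,3],T[:3,:3]@np.array([p[0],-p[1],-1])
def at(n,uv,z):
    o,d=ray(n,uv);return o+d*(z-o[2])/d[2]
def pix(n,P):
    c=camera_info(n);T=np.linalg.inv(c["world_from_camera"]);q=(T[:3,:3]@np.atleast_2d(P).T).T+T[:3,3]
    q=q*[1,-1,-1];return cv2.projectPoints(q,np.zeros(3),np.zeros(3),c["camera_matrix"],c["dist"])[0][:,0]
def crop(n,x0,y0,x1,y1,k,im=None):
    im=get_image(n)[:,:,::-1] if im is None else im
    im=cv2.resize(np.ascontiguousarray(im[y0:y1,x0:x1]),None,fx=k,fy=k,interpolation=cv2.INTER_CUBIC)
    for x in range(-(-x0//10)*10,x1,10):
        cv2.line(im,((x-x0)*k,0),((x-x0)*k,5 if x%50 else 14),(0,255,255),1)
        if x%20==0: cv2.putText(im,str(x),((x-x0)*k,24),0,.35,(0,255,255))
    for y in range(-(-y0//10)*10,y1,10):
        cv2.line(im,(0,(y-y0)*k),(5 if y%50 else 14,(y-y0)*k),(0,255,255),1)
        if y%20==0: cv2.putText(im,str(y),(8,(y-y0)*k+4),0,.35,(0,255,255))
    return im
E
python3 - <<'E'
from h import *
s=cv2.imread("pics/side0.png");t=cv2.imread("pics/top0.png")
a=crop("side",310,100,410,200,4,s);b=crop("top",365,180,465,280,4,t)
c=crop("side",285,210,385,260,4,s);d=crop("top",200,175,300,225,4,t)
e=crop("top",200,225,300,275,4,t)
cv2.imwrite("pics/c1.png",np.vstack([np.hstack([a,b]),np.hstack([c,d])]))
a=crop("side",290,210,390,310,4,s);b=crop("top",200,175,300,275,4,t)
d=crop("side",290,340,390,390,4,s);e=crop("top",100,210,200,260,4,t)
cv2.imwrite("pics/c2.png",np.vstack([np.hstack([a,b]),np.hstack([d,e])]))
E
```

```text
(no output)
```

View pics/c1.png

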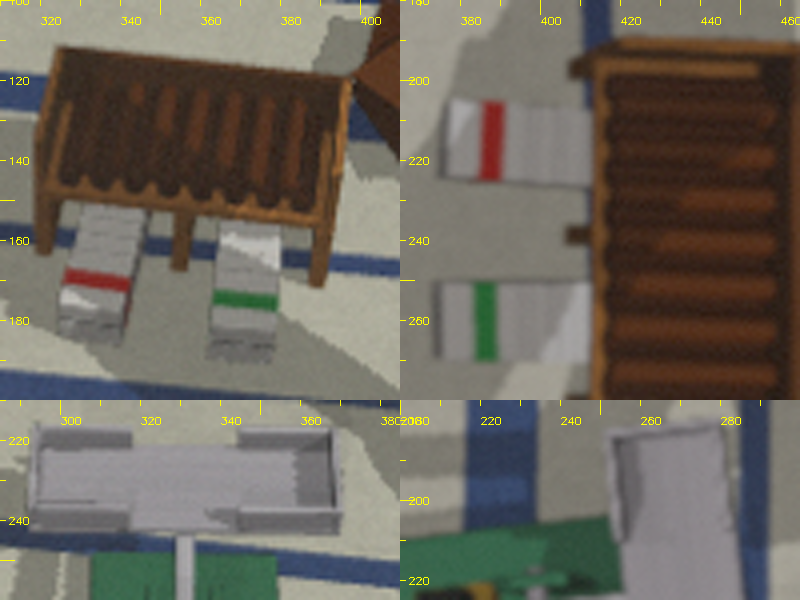

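View pics/c2.png

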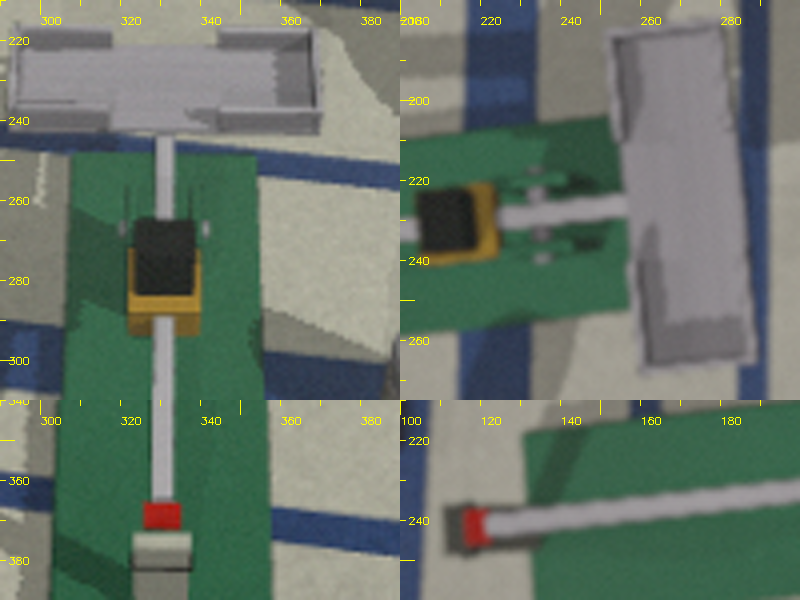

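The crop confirms it: the white block with the green band, front top edge at top (375,250)-(375,270), is the mould. The red-banded one is beside it, and the pink one is clearly different. The cradle has rim corners at top ≈(252,182), (280,181), (288,265), (262,267). The poise fin is at (211,230) and the red pointer at (119,241).

```bash
cat > fit.py <<'E'
from h import *
from scipy.optimize import least_squares
T=lambda x,y:(200+(x-400)/4,175+y/4)
S=lambda x,y:(290+x/4,210+y/4)
P=lambda x,y:(100+(x-400)/4,210+(y-400)/4)
Q=lambda x,y:(290+x/4,340+(y-400)/4)
def pts(p):
    x,y,yaw,t,s=p;c,sn=np.cos(yaw),np.sin(yaw);W=lambda a,b,z:[x+c*a-sn*b,y+sn*a+c*b,z]
    r=.134-.09*np.sin(t)+.022;yc=-.09
    B=lambda a,l,h:W(a,l*np.cos(t)-h*np.sin(t),.1+l*np.sin(t)+h*np.cos(t))
    cor=[W(a,yc+b,r) for a,b in((.099,.0335),(.099,-.0335),(-.099,-.0335),(-.099,.0335))]
    return cor,W(0,.284,.135),B(0,.267,0),s,B
def res(p):
    cor,ip,tip,s,B=pts(p);out=[]
    out+=[(pix("top",cor)-[T(609,30),T(722,24),T(755,360),T(645,368)])]
    out+=[(pix("side",cor)-[S(8,132),S(16,28),S(320,28),S(322,132)])]
    out+=[.5*(pix("side",[ip])-[Q(162,550)])]
    return np.concatenate([o.ravel() for o in out]+[[p[3]/.05*.3, p[4]]])
r=least_squares(res,[.45,.2,0,0,0]);print("scale",r.x.round(4),r.fun.round(1))
# fin top: centroid top view and side view, triangulate
def tri(a,b):
    o1,d1=ray("top",a);o2,d2=ray("side",b);M=np.stack([d1,-d2],1);k=np.linalg.lstsq(M,o2-o1,rcond=None)[0]
    p,q=o1+k[0]*d1,o2+k[1]*d2;return (p+q)/2,np.linalg.norm(p-q)
print("fintop far-corner avg",tri(T(447,219),S(164,250)))
print("tip top of red",tri(P(478,527),Q(162,515)))
M=lambda x,y:(365+(x-400)/4,180+y/4)
print("mould top pts",[at("top",M(*q),.042).round(4) for q in((441,282),(441,360),(592,281),(592,360))])
R=lambda x,y:(310+x/4,100+y/4)
print("side mould",[at("side",R(*q),.042).round(4) for q in((212,328),(275,333),(221,226),(281,229))])
print("other",[at("top",M(*q),.042).round(4) for q in((446,100),(440,178),(592,105),(592,186))])
print("rack top",[at("top",M(*q),.13).round(4) for q in((600,50),(592,398))],at("side",R(38,190),.13),at("side",R(328,226),.13),at("side",R(58,47),.13),at("side",R(350,78),.13))
print("posts side",[at("side",R(*q),0).round(4) for q in((45,253),(180,270),(318,286))])
print("cup",at("top",(315,130),.085),"tin",at("top",(208,302),.1))
E
python3 fit.py
```

```text
scale [0.5314 0.1205 0.1126 0.2659 0.    ] [-0.4  0.6 -0.1 -1.1  0.7  0.2 -1.   1.5  0.1 -2.7 -0.5  2.  -0.8  2.7
 -0.1 -1.9 -0.1 -1.5  1.6  0. ]
fintop far-corner avg (array([0.52716086, 0.1626691 , 0.14460039]), np.float64(0.0007187743876194202))
tip top of red (array([0.50048561, 0.38556971, 0.12073246]), np.float64(0.0013980014111851487))
mould top pts [array([ 0.4764, -0.2251,  0.042 ]), array([ 0.4273, -0.2244,  0.042 ]), array([ 0.4766, -0.3219,  0.042 ]), array([ 0.4267, -0.3208,  0.042 ])]
side mould [array([ 0.4731, -0.2191,  0.042 ]), array([ 0.4254, -0.2201,  0.042 ]), array([ 0.4739, -0.3266,  0.042 ]), array([ 0.4264, -0.3293,  0.042 ])]
other [array([ 0.5926, -0.2302,  0.042 ]), array([ 0.5425, -0.2255,  0.042 ]), array([ 0.5893, -0.3248,  0.042 ]), array([ 0.5371, -0.3234,  0.042 ])]
rack top [array([ 0.6144, -0.3068,  0.13  ]), array([ 0.413, -0.297,  0.13 ])] [ 0.61103214 -0.26205737  0.13      ] [ 0.3958136  -0.25163257  0.13      ] [ 0.61631467 -0.4229899   0.13      ] [ 0.38408014 -0.4150635   0.13      ]
posts side [array([ 0.6142, -0.3192,  0.    ]), array([ 0.5036, -0.314 ,  0.    ]), array([ 0.3921, -0.3104,  0.    ])]
cup [ 0.77748063 -0.07190891  0.085     ] tin [0.35872678 0.18003191 0.1       ]
```

```bash
sed -i 's/S(322,132)\])/S(320,106)])/; s/\[S(8,132)/[S(10,106)/; s/,0,0,0\])/,0,.0,0],bounds=([0,-1,-1,-.08,-1],[1,1,1,.08,1]))/' fit.py
cat >> fit.py <<'E'
cor,ip,tip,s,B=pts(r.x);x,y,w,t,_=r.x
print("cradle",np.mean(cor,0),"pivot->fin along beam",(tri(T(447,219),S(164,250))[0][:2]-[x,y])@[-np.sin(w),np.cos(w)], "tip",(tri(P(478,527),Q(162,515))[0][:2]-[x,y])@[-np.sin(w),np.cos(w)])
E
python3 fit.py | grep -v -E "side|other|rack|post"
```

```text
scale [0.5313 0.1196 0.1123 0.08   0.    ] [-1.2 -0.3 -0.4 -2.1  0.6  0.8 -1.7  2.2 -0.6 -0.1 -0.7 -2.1 -0.2 -1.3
  1.   0.7 -0.  -1.7  0.5  0. ]
fintop far-corner avg (array([0.52716086, 0.1626691 , 0.14460039]), np.float64(0.0007187743876194202))
tip top of red (array([0.50048561, 0.38556971, 0.12073246]), np.float64(0.0013980014111851487))
mould top pts [array([ 0.4764, -0.2251,  0.042 ]), array([ 0.4273, -0.2244,  0.042 ]), array([ 0.4766, -0.3219,  0.042 ]), array([ 0.4267, -0.3208,  0.042 ])]
cup [ 0.77748063 -0.07190891  0.085     ] tin [0.35872678 0.18003191 0.1       ]
cradle [0.54133986 0.03012209 0.14880768] pivot->fin along beam 0.043301026305690674 tip 0.2677869640556587
```

```bash
cat > mv.py <<'E'
import sys,numpy as np
from station import *
from scipy.spatial.transform import Rotation as Ro
# usage: mv.py [x y z yaw(from commanded)] ; targets as x,y,z,yaw
o=get_obs();R=Ro.from_euler("xyz",o["orientation"])
print("now",round(o["time"],2),o["ee_pos"].round(4),o["orientation"].round(4),"open",round(o["opening"],3),"F",o["ft_force"].round(1),"q",o["qpos"].round(2))
for a in sys.argv[1:]:
    x,y,z,w=map(float,a.split(","))
    G=Ro.from_euler("xyz",[np.pi,0,w])
    print((R.inv()*G).as_rotvec().round(3),(100*R.inv().apply(np.array([x,y,z])-o["ee_pos"])).round(2))
E
python3 mv.py .4515,-.243,.2,1.575 .4515,-.243,.03,1.575
```

```text
now 0.1 [ 0.1675 -0.6277  0.2525] [-3.1401e+00  1.0000e-04  2.6070e-01] open 1.0 F [-0.  -0.2 -0.1] q [ 1.21  0.33  0.04  1.47 -0.01  1.34 -0.06]
[-1.000e-03 -1.000e-03 -1.314e+00] [ 37.36 -29.84   5.29]
[-1.000e-03 -1.000e-03 -1.314e+00] [ 37.36 -29.81  22.29]
```

Emit:
servo_tool(
  deltas=[
    [[0,0,-1.314,37.36,-29.84,5.3,1],[0,0,-1.314,37.36,-29.84,5.3,1],[0,0,-1.314,37.36,-29.84,5.3,1],[0,0,-1.314,37.36,-29.84,5.3,1],[0,0,-1.314,37.36,-29.84,5.3,1],[0,0,-1.314,37.36,-29.84,5.3,1],[0,0,-1.314,37.36,-29.84,5.3,1],[0,0,-1.314,37.36,-29.84,5.3,1],[0,0,-1.314,37.36,-29.84,5.3,1],[0,0,-1.314,37.36,-29.84,5.3,1],[0,0,-1.314,37.36,-29.84,5.3,1],[0,0,-1.314,37.36,-29.84,5.3,1]],
  ],
)

```text
time: 1.6
ee_pos: [0.4511, -0.2444, 0.2004]
orientation: [-3.142, 0.0, 1.573]
ft_force: [0.5, -1.2, 0.4]
opening: 1.004
grasp_force: 0.0
```

```bash
python3 mv.py .4515,-.243,.03,1.575; python3 -c "
from h import *
cv2.imwrite('pics/c3.png',np.hstack([crop('side',310,80,410,200,4),crop('top',355,180,455,300,4)]))"
```

```text
now 1.6 [ 0.4511 -0.2444  0.2004] [-3.1416e+00  2.0000e-04  1.5728e+00] open 1.004 F [ 0.5 -1.2  0.4] q [ 0.8   0.12 -0.42  1.85  0.05  1.19  0.37]
[-0.     0.    -0.002] [ 0.14  0.04 17.04]
```

View pics/c3.png

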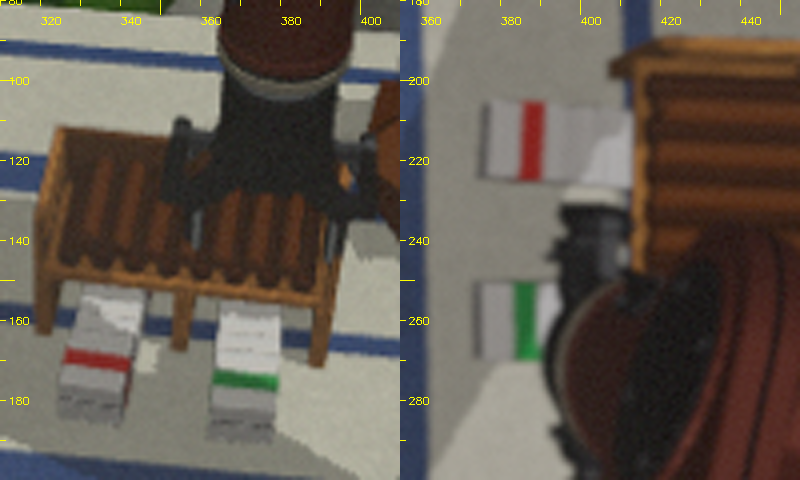

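The hand is centred over the free end of the green-banded mould: the fingers straddle side (357..393) and the mould end is at (372,180). I'll descend slightly farther from the rack.

Emit:
servo_tool(
  deltas=[
    [[0,0,0,0.4,0,5,1],[0,0,0,0.4,0,9,1],[0,0,0,0.4,0,12,1],[0,0,0,0.4,0,14.5,1],[0,0,0,0.4,0,16,1],[0,0,0,0.4,0,16.8,1],[0,0,0,0.4,0,16.8,1],[0,0,0,0.4,0,16.8,1]],
  ],
)

```text
time: 2.7
ee_pos: [0.4522, -0.2396, 0.0331]
orientation: [3.14, 0.001, 1.575]
ft_force: [0.3, 0.7, -0.0]
opening: 1.002
grasp_force: 0.0
```

Emit:
servo_tool(
  deltas=[
    [[0,0,0,0,0,0,0.5],[0,0,0,0,0,0,0.5],[0,0,0,0,0,0,0.5],[0,0,0,0,0,0,0.4],[0,0,0,0,0,0,0.4],[0,0,0,0,0,0,0.4]],
  ],
)

```text
time: 3.45
ee_pos: [0.4521, -0.2395, 0.033]
orientation: [3.141, 0.001, 1.575]
ft_force: [-0.3, 0.1, 6.0]
opening: 0.576
grasp_force: 63.0
```

Emit:
servo_tool(
  deltas=[
    [[0,0,0,1,0,-0.1,0.4],[0,0,0,2.5,0,-0.1,0.4],[0,0,0,4.5,0,-0.1,0.4],[0,0,0,6.5,0,-0.1,0.4],[0,0,0,8.5,0,-0.1,0.4],[0,0,0,10.5,0,-0.1,0.4],[0,0,0,12.5,0,-0.1,0.4],[0,0,0,14.5,0,-0.1,0.4],[0,0,0,16,0,-0.1,0.4],[0,0,0,16.7,0,-0.1,0.4],[0,0,0,16.7,0,-0.1,0.4],[0,0,0,16.7,0,0,0.4]],
  ],
)

```text
time: 4.95
ee_pos: [0.451, -0.0723, 0.0329]
orientation: [-3.141, -0.0, 1.575]
ft_force: [-9.4, 5.6, 22.6]
opening: 0.577
grasp_force: 65.4
```

Emit:
servo_tool(
  deltas=[
    [[0,0,0,0,0,0,1],[0,0,0,0,0,0,1],[0,0,0,0,0,0,1],[0,0,0,0,0,0,1],[0,0,0,0,0,-4,1],[0,0,0,0,0,-9,1],[0,0,0,-8,0,-14,1],[0,0,0,-14,0,-14,1],[0,0,0,-20,0,-14,1],[0,0,0,-20,0,-14,1]],
  ],
)

```text
time: 6.2
ee_pos: [0.4507, -0.2765, 0.1724]
orientation: [3.142, 0.001, 1.57]
ft_force: [0.4, -0.1, -1.2]
opening: 0.997
grasp_force: 0.0
```

```bash
python3 mv.py; python3 -c "
from h import *
cv2.imwrite('pics/c4.png',np.hstack([crop('side',310,130,410,230,4),crop('top',300,200,400,300,4)]))"
```

```text
now 6.2 [ 0.4507 -0.2765  0.1724] [3.1416e+00 1.0000e-03 1.5699e+00] open 0.997 F [ 0.4 -0.1 -1.2] q [ 0.79  0.17 -0.35  1.85  0.07  1.13  0.41]
```

View pics/c4.png

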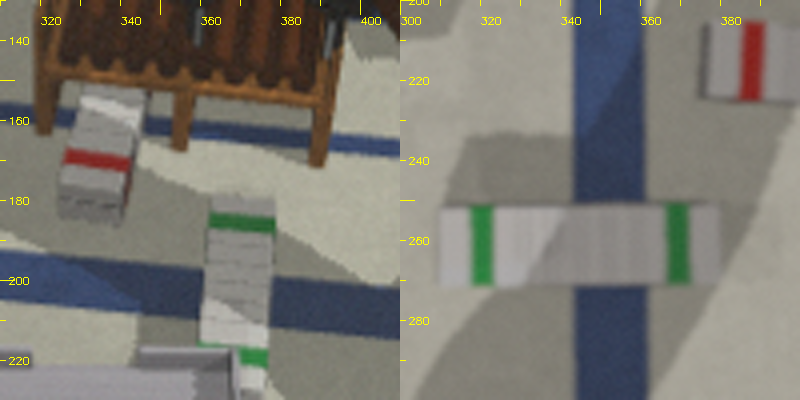

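The mould lies flat and fully out: top u 310–380, v 250.5–271, with a clear gap to the rack. The red mould has not moved.

```bash
python3 -c "
from h import *
for q in((310,251.2),(310,271.2),(379.5,250.8),(379.5,270.8)):print(at('top',q,.042).round(4))"; python3 mv.py .452,-.155,.17,1.57
```

```text
[ 0.4751 -0.0591  0.042 ]
[ 0.4249 -0.0591  0.042 ]
[ 0.4756 -0.236   0.042 ]
[ 0.4252 -0.2352  0.042 ]
now 6.3 [ 0.451 -0.275  0.172] [-3.1412e+00  1.0000e-04  1.5707e+00] open 0.996 F [-0.5  0.6  0.2] q [ 0.79  0.17 -0.36  1.85  0.07  1.13  0.41]
[-0.     0.     0.001] [12.   0.1  0.2]
```

Emit:
servo_tool(
  deltas=[
    [[0,0,0,6,0,0,1],[0,0,0,12,0,0,1],[0,0,0,12.7,0,4,1],[0,0,0,12.7,0,9,1],[0,0,0,12.7,0,12,1],[0,0,0,12.7,0,13.8,1],[0,0,0,12.7,0,13.8,1],[0,0,0,12.7,0,13.8,1],[0,0,0,12.7,0,13.8,0.4],[0,0,0,12.7,0,13.8,0.4],[0,0,0,12.7,0,13.8,0.4],[0,0,0,12.7,0,13.8,0.4],[0,0,0,12.7,0,13.8,0.4],[0,0,0,12.7,0,13.8,0.4]],
  ],
)

```text
time: 8.05
ee_pos: [0.4518, -0.1455, 0.0352]
orientation: [3.14, 0.001, 1.575]
ft_force: [-0.9, 0.3, 5.5]
opening: 0.572
grasp_force: 62.7
```

Emit:
servo_tool(
  deltas=[
    [[0,0,0,0,0,-2,0.4],[0,0,0,0,0,-5,0.4],[0,0,0,0,0,-9,0.4],[0,0,0,0,0,-14,0.4],[0,0,0,0,0,-19,0.4],[0,0,0,0,0,-21,0.4],[0,0,0,0,0,-21,0.4],[0,0,0,0,0,-21,0.4]],
  ],
)

```text
time: 9.05
ee_pos: [0.4504, -0.1452, 0.2428]
orientation: [-3.14, -0.001, 1.575]
ft_force: [0.8, 0.4, -4.0]
opening: 0.572
grasp_force: 64.0
```

```bash
python3 mv.py .5413,.0301,.244,.1123 .5413,.0301,.178,.1123
```

```text
now 9.05 [ 0.4504 -0.1452  0.2428] [-3.1395e+00 -8.0000e-04  1.5746e+00] open 0.572 F [ 0.8  0.4 -4. ] q [ 0.68  0.   -0.46  1.87  0.    1.27  0.23]
[-2.000e-03  1.000e-03  1.462e+00] [17.5   9.16 -0.12]
[-2.000e-03  1.000e-03  1.462e+00] [17.49  9.17  6.48]
```

Emit:
servo_tool(
  deltas=[
    [[0,0,0.12,1,0.5,0,0.4],[0,0,0.27,3,1.5,0,0.4],[0,0,0.42,5,2.5,0,0.4],[0,0,0.57,7,3.5,0,0.4],[0,0,0.72,9,4.5,0,0.4],[0,0,0.87,11,5.5,0,0.4],[0,0,1.02,13,6.5,0,0.4],[0,0,1.17,15,7.5,0,0.4],[0,0,1.3,16.5,8.5,0,0.4],[0,0,1.41,17.3,9.2,0,0.4],[0,0,1.462,17.5,9.4,0,0.4],[0,0,1.462,17.5,9.4,2,0.4],[0,0,1.462,17.5,9.4,4,0.4],[0,0,1.462,17.5,9.4,4,0.4],[0,0,1.462,17.5,9.4,4,0.4]],
  ],
)

```text
time: 10.92
ee_pos: [0.5444, 0.0301, 0.2042]
orientation: [-3.141, 0.001, 0.113]
ft_force: [0.4, -0.5, -3.5]
opening: 0.578
grasp_force: 63.5
```

```bash
python3 mv.py; python3 -c "
from h import *
cv2.imwrite('pics/c5.png',np.hstack([crop('side',280,170,380,270,4),crop('top',210,170,310,270,4)]))"
```

```text
now 10.93 [0.5444 0.0301 0.2042] [-3.1412e+00  7.0000e-04  1.1290e-01] open 0.578 F [ 0.4 -0.5 -3.5] q [ 0.38  0.2  -0.58  1.76  0.12  1.21 -1.69]
```

View pics/c5.png

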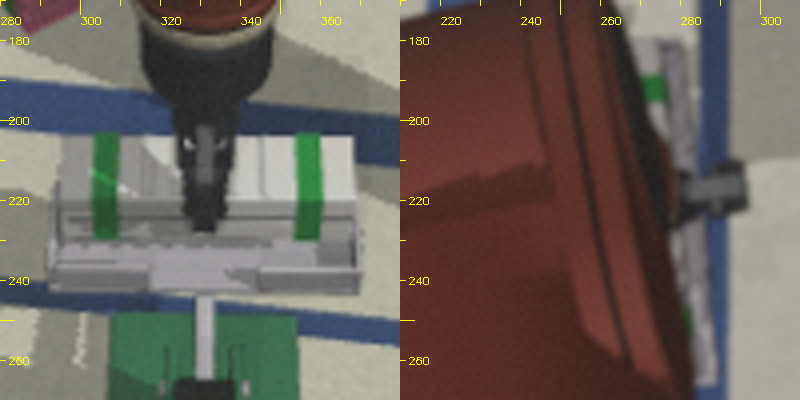

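```bash
python3 -c "
from h import *
m=[at('side',q,.2112) for q in((295.5,220),(368.5,220),(295.8,203.8),(368.3,203.8))]
c=[at('side',q,.1488) for q in((292.5,236.5),(370,236.5),(294,217),(369.5,217))]
print(np.round(m,4),np.mean(m,0),'\n',np.round(c,4),np.mean(c,0))"
```

```text
[[ 0.6247  0.0678  0.2112]
 [ 0.4502  0.046   0.2112]
 [ 0.6321  0.0187  0.2112]
 [ 0.4541 -0.0034  0.2112]] [0.54027742 0.03228931 0.2112    ] 
 [[ 0.6344  0.0747  0.1488]
 [ 0.4417  0.0506  0.1488]
 [ 0.6406  0.0143  0.1488]
 [ 0.4471 -0.0099  0.1488]] [0.54096023 0.03243582 0.1488    ]
```

Same-camera comparison puts the mould within 1 mm of the cradle's centre and parallel to it. Lowering.

Emit:
servo_tool(
  deltas=[
    [[0,0,0,0,0,1,0.4],[0,0,0,0,0,2,0.4],[0,0,0,0,0,2.6,0.4],[0,0,0,0,0,3.0,0.4],[0,0,0,0,0,3.4,0.4],[0,0,0,0,0,3.7,0.4],[0,0,0,0,0,3.9,0.4],[0,0,0,0,0,4.0,0.4],[0,0,0,0,0,4.0,0.4],[0,0,0,0,0,4.0,0.4]],
  ],
)

```text
time: 12.28
ee_pos: [0.5446, 0.03, 0.1645]
orientation: [-3.142, -0.0, 0.113]
ft_force: [-0.7, 0.6, -3.9]
opening: 0.573
grasp_force: 63.7
```

Emit:
servo_tool(
  deltas=[
    [[0,0,0,0,0,0.1,0.4],[0,0,0,0,0,0.15,0.4],[0,0,0,0,0,0.2,0.4],[0,0,0,0,0,0.2,0.4],[0,0,0,0,0,0.2,0.4]],
  ],
)

```text
time: 12.9
ee_pos: [0.5446, 0.03, 0.1624]
orientation: [-3.142, -0.0, 0.113]
ft_force: [-0.2, -0.3, -3.7]
opening: 0.574
grasp_force: 63.8
```

Emit:
servo_tool(
  deltas=[
    [[0,0,0,0,0,0.1,0.4],[0,0,0,0,0,0.15,0.4],[0,0,0,0,0,0.2,0.4],[0,0,0,0,0,0.2,0.4]],
  ],
)

```text
time: 13.4
ee_pos: [0.5447, 0.03, 0.1619]
orientation: [3.141, -0.001, 0.113]
ft_force: [-7.7, -0.2, 11.8]
opening: 0.574
grasp_force: 65.6
```

Emit:
servo_tool(
  deltas=[
    [[0,0,0,0,0,-0.05,0.7],[0,0,0,0,0,-0.05,1],[0,0,0,0,0,-0.05,1],[0,0,0,0,0,-0.05,1],[0,0,0,0,0,-0.05,1],[0,0,0,0,0,-2,1],[0,0,0,0,0,-5,1],[0,0,0,0,0,-10,1],[0,0,0,0,0,-12,1],[0,0,0,0,0,-12,1]],
  ],
)

```text
time: 14.65
ee_pos: [0.5455, 0.0303, 0.2833]
orientation: [3.141, -0.004, 0.113]
ft_force: [0.0, 0.0, -1.0]
opening: 0.999
grasp_force: 0.0
```

```bash
python3 mv.py; python3 -c "
from h import *
cv2.imwrite('pics/c6.png',np.hstack([crop('side',280,200,380,320,4),crop('top',200,170,300,290,4)]))"
```

```text
now 14.65 [0.5455 0.0303 0.2833] [ 3.141  -0.0044  0.1129] open 0.999 F [ 0.  0. -1.] q [ 0.39  0.15 -0.58  1.65  0.08  1.36 -1.66]
```

View pics/c6.png

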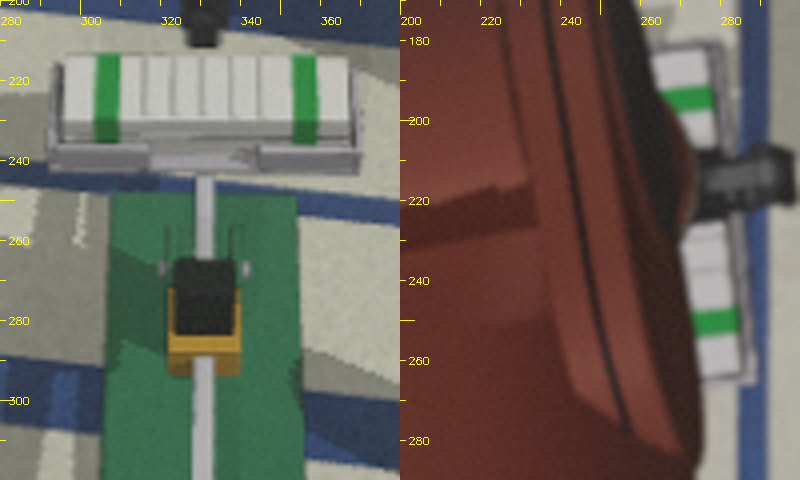

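The mould sits flat in the cradle, side (296–368, 214–236), inside all four walls. Now I'll locate the poise fin (side ≈(331,265–283)) and record the pointer reference at tilt +0.08.

```bash
cat > ptr.py <<'E'
from h import *
from scipy.optimize import brentq
S=np.array([.5313,.1196]);W=.1123
def B(a,l,h,t):
    b=l*np.cos(t)-h*np.sin(t);c,s=np.cos(W),np.sin(W)
    return [S[0]+c*a-s*b,S[1]+s*a+c*b,.1+l*np.sin(t)+h*np.cos(t)]
def red(im=None):
    im=get_image("side") if im is None else im
    w=im[350:385,315:345].astype(float);r=np.clip(w[...,0]-1.5*np.maximum(w[...,1],w[...,2]),0,None)
    r[r<10]=0
    v,u=np.mgrid[350:385,315:345];return (u*r).sum()/r.sum(),(v*r).sum()/r.sum(),r.sum()
E
python3 - <<'E'
from ptr import *
print("fin far/near top edge, block near bottom", pix("side",[B(0,.032,.06,.08),B(0,.058,.06,.08),B(0,.058,.015,.08),B(0,.068,.015,.08),B(0,.068,-.015,.08)]).round(1))
print("fin centre",np.round(B(0,.045,.042,.08),4),"fin top",np.round(B(0,.045,.06,.08),4))
print([np.round(red(),3) for _ in range(3)])
print(pix("side",[B(0,.267,0,t) for t in(.08,.04,0,-.04,-.08)]).round(2))
E
python3 mv.py .5265,.1610,.2,.1123 .5265,.1610,.155,.1123
```

```text
fin far/near top edge, block near bottom [[331.3 262.8]
 [331.2 271.9]
 [331.  282.5]
 [331.  286.1]
 [330.9 292.8]]
fin centre [0.5266 0.1608 0.1455] fin top [0.5268 0.1594 0.1634]
[array([ 330.144,  368.431, 6114.   ]), array([ 330.164,  368.414, 6101.5  ]), array([ 330.161,  368.42 , 6069.   ])]
[[330.45 367.95]
 [330.41 369.87]
 [330.37 371.58]
 [330.33 373.07]
 [330.29 374.34]]
now 14.9 [0.5441 0.0299 0.2794] [-3.1413e+00  1.6000e-03  1.1280e-01] open 1.001 F [-0.8 -0.6  0.1] q [ 0.39  0.15 -0.58  1.66  0.08  1.36 -1.66]
[-0.     0.002  0.001] [ -0.26 -13.22   7.95]
[-0.     0.002  0.001] [ -0.25 -13.22  12.45]
```

```bash
cat >> ptr.py <<'E'
def green(im=None):
    im=get_image("side") if im is None else im
    w=im[205:245,290:375].astype(float);r=np.clip(w[...,1]-1.4*np.maximum(w[...,0],w[...,2]),0,None);r[r<8]=0
    v,u=np.mgrid[205:245,290:375];return (u*r).sum()/r.sum(),(v*r).sum()/r.sum(),r.sum()
def redtop(im=None):
    im=get_image("side") if im is None else im
    w=im[350:390,327:334].astype(float);r=(w[...,0]-np.maximum(w[...,1],w[...,2])).mean(1)
    k=np.argmax(r);h=r.max()/2;i=next(i for i in range(k,0,-1) if r[i-1]<h);return 350+i-1+(h-r[i-1])/(r[i]-r[i-1]), r.round(0)
E
python3 - <<'E'
from ptr import *
im=get_image("side")
print(green(im),redtop(im),red(im))
for t in(.08,.04,0,-.04,-.08): print(t,pix("side",[[.541,.03,.127+.042+.0072-.09*np.sin(t)],B(0,.262,.008,t)]).round(2).tolist())
E
```

```text
(np.float64(331.0942365696585), np.float64(223.27936740849435), np.float64(7360.200000000001)) (np.float64(365.348), array([ -7.,  -8.,  -9., -10., -10., -10., -10., -10., -10.,  -9., -10.,
       -10., -10., -10., -11.,  33., 140., 139., 135., 134., 132., 119.,
        21., -14.,  -1.,  -0.,  -1.,  -1.,   0.,  -0.,  -0.,  -0.,   0.,
        -1.,   1.,  -0.,  -0.,  -1.,  -0.,  -1.])) (np.float64(330.14439779369394), np.float64(368.42314974890917), np.float64(6073.5))
0.08 [[331.66, 221.18], [330.5, 364.21]]
0.04 [[331.67, 220.34], [330.46, 366.28]]
0 [[331.69, 219.49], [330.42, 368.13]]
-0.04 [[331.7, 218.64], [330.38, 369.77]]
-0.08 [[331.71, 217.78], [330.34, 371.19]]
```

Emit:
servo_tool(
  deltas=[
    [[0,0,0,-0.1,-5,2,0.6],[0,0,0,-0.2,-10,4,0.6],[0,0,0,-0.27,-13,6,0.6],[0,0,0,-0.27,-13.37,8.5,0.6],[0,0,0,-0.27,-13.37,10.5,0.6],[0,0,0,-0.27,-13.37,11.8,0.6],[0,0,0,-0.27,-13.37,12.55,0.6],[0,0,0,-0.27,-13.37,12.55,0.6],[0,0,0,-0.27,-13.37,12.55,0.6]],
  ],
)

```text
time: 16.08
ee_pos: [0.5272, 0.1626, 0.1555]
orientation: [-3.141, -0.001, 0.113]
ft_force: [0.3, 0.3, -0.2]
opening: 0.601
grasp_force: 0.0
```

Emit:
servo_tool(
  deltas=[
    [[0,0,0,0,0,0,0.4],[0,0,0,0,0,0,0.2],[0,0,0,0,0,0,0.2],[0,0,0,0,0,0,0.2],[0,0,0,0,0,0,0.2]],
  ],
)

```text
time: 16.7
ee_pos: [0.527, 0.1628, 0.1549]
orientation: [-3.141, -0.001, 0.113]
ft_force: [3.8, 2.3, -2.9]
opening: 0.299
grasp_force: 58.7
```

Emit:
servo_tool(
  deltas=[
    [[0,0,0,0,-0.5,-0.04,0.2],[0,0,0,0,-1.5,-0.12,0.2],[0,0,0,0,-3,-0.24,0.2],[0,0,0,0,-4.5,-0.36,0.2],[0,0,0,0,-6,-0.48,0.2],[0,0,0,0,-7.5,-0.6,0.2],[0,0,0,0,-9,-0.72,0.2],[0,0,0,0,-10.5,-0.84,0.2],[0,0,0,0,-12,-0.96,0.2],[0,0,0,0,-13.2,-1.06,0.2],[0,0,0,0,-13.8,-1.1,0.2],[0,0,0,0,-14,-1.12,0.2],[0,0,0,0,-14,-1.12,0.2]],
  ],
)

```text
time: 18.32
ee_pos: [0.5108, 0.3022, 0.166]
orientation: [-3.141, 0.0, 0.113]
ft_force: [3.4, 2.6, -9.0]
opening: 0.299
grasp_force: 69.0
```

Release to half-open (the fingers stay around the fin), lift a little, wait, and read the tilt.

Emit:
servo_tool(
  deltas=[
    [[0,0,0,0,0,0,0.6],[0,0,0,0,0,0,0.6],[0,0,0,0,0,0,0.6],[0,0,0,0,0,-3,0.6],[0,0,0,0,0,-6,0.6],[0,0,0,0,0,-6,0.6],[0,0,0,0,0,-6,0.6],[0,0,0,0,0,-6,0.6],[0,0,0,0,0,-6,0.6],[0,0,0,0,0,-6,0.6],[0,0,0,0,0,-6,0.6],[0,0,0,0,0,-6,0.6],[0,0,0,0,0,-6,0.6],[0,0,0,0,0,-6,0.6],[0,0,0,0,0,-6,0.6],[0,0,0,0,0,-6,0.6]],
  ],
)

```text
time: 20.32
ee_pos: [0.5111, 0.3016, 0.2261]
orientation: [-3.142, -0.0, 0.113]
ft_force: [0.2, 0.9, -0.1]
opening: 0.598
grasp_force: 0.0
```

```bash
python3 mv.py
python3 - <<'E'
from ptr import *
im=get_image("side");print(green(im),redtop(im),red(im))
cv2.imwrite('pics/c7.png',np.hstack([crop('side',280,200,380,330,4,im[:,:,::-1]),crop('side',280,300,380,400,4,im[:,:,::-1])[:0].reshape(0,400,3) if 0 else np.pad(crop('side',290,270,390,400,4,im[:,:,::-1]),((0,0),(0,0),(0,0)))]))
E
```

```text
now 20.32 [0.5111 0.3016 0.2261] [-3.1415 -0.      0.1127] open 0.598 F [ 0.2  0.9 -0.1] q [-0.02  0.32 -0.72  1.62  0.22  1.29 -2.23]
(np.float64(304.25609756097555), np.float64(229.98606271777004), np.float64(229.60000000000008)) (np.float64(368.563672922252), array([ -8.,  -9.,  -8.,  -7.,  -8., -10.,  -9., -10.,  -9.,  -9.,  -9.,
       -10.,  -9.,  -9., -10.,  -9., -10., -10.,  11., 117., 140., 141.,
       125.,  43.,   0.,  -0.,  -1.,   0.,   0.,  -0.,  -1.,  -0.,  -1.,
        -1.,  -0.,  -0.,   0.,  -1.,  -2.,  -1.])) (np.float64(330.0912987012987), np.float64(370.5138961038961), np.float64(3850.0))
```

View pics/c7.png

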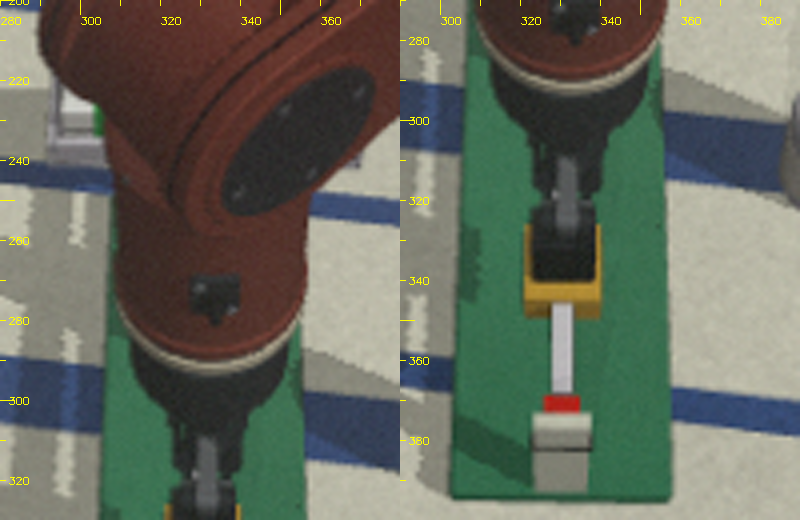

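The pointer is still slightly high: its red top edge is at row 368.6 against ~369.3 for level, a tilt of about +0.015 rad. The poise needs about 2.2 mm more outward.

Emit:
servo_tool(
  deltas=[
    [[0,0,0,0,-0.34,3,0.6],[0,0,0,0,-0.34,5.5,0.6],[0,0,0,0,-0.34,7.1,0.6],[0,0,0,0,-0.34,7.1,0.6],[0,0,0,0,-0.34,7.1,0.45],[0,0,0,0,-0.34,7.1,0.35],[0,0,0,0,-0.34,7.1,0.32],[0,0,0,0,-0.34,7.1,0.2],[0,0,0,0,-0.34,7.1,0.2],[0,0,0,0,-0.34,7.1,0.2],[0,0,0,0,-0.34,7.1,0.2]],
  ],
)

```text
time: 21.75
ee_pos: [0.5109, 0.3053, 0.1553]
orientation: [-3.141, -0.001, 0.113]
ft_force: [1.5, 1.8, 0.4]
opening: 0.293
grasp_force: 62.8
```

```bash
cat >> ptr.py <<'E'
def edge(im=None):
    im=get_image("side") if im is None else im
    w=im[350:390,327:334].astype(float);r=(w[...,0]-np.maximum(w[...,1],w[...,2])).mean(1)
    k=np.argmax(r);c=np.clip((r[:k]+10)/(np.sort(r)[-3:].mean()+10),0,1);return 350+k-c[-6:].sum()
E
python3 -c "
from ptr import *
print(edge(cv2.imread('pics/side0.png')[:,:,::-1]),edge(),edge())"; python3 mv.py
```

```text
365.67832167832165 369.055822906641 369.0700964630225
now 21.85 [0.5109 0.3052 0.1552] [-3.1413e+00 -6.0000e-04  1.1280e-01] open 0.292 F [2.1 2.  1.2] q [-0.04  0.38 -0.71  1.69  0.26  1.16 -2.27]
```

Emit:
servo_tool(
  deltas=[
    [[0,0,0,0,-0.1,0,0.2],[0,0,0,0,-0.2,0,0.2],[0,0,0,0,-0.2,0,0.2],[0,0,0,0,-0.2,0,0.2],[0,0,0,0,-0.2,0,0.6],[0,0,0,0,-0.2,0,0.6],[0,0,0,0,-0.2,0,0.6],[0,0,0,0,-0.2,-3,0.6],[0,0,0,0,-0.2,-6,0.6],[0,0,0,0,-0.2,-6,0.6],[0,0,0,0,-0.2,-6,0.6],[0,0,0,0,-0.2,-6,0.6],[0,0,0,0,-0.2,-6,0.6],[0,0,0,0,-0.2,-6,0.6],[0,0,0,0,-0.2,-6,0.6],[0,0,0,0,-0.2,-6,0.6],[0,0,0,0,-0.2,-6,0.6],[0,0,0,0,-0.2,-6,0.6],[0,0,0,0,-0.2,-6,0.6],[0,0,0,0,-0.2,-6,0.6]],
  ],
)

```text
time: 24.35
ee_pos: [0.5105, 0.307, 0.2151]
orientation: [-3.142, -0.0, 0.113]
ft_force: [-0.7, 0.5, -0.2]
opening: 0.6
grasp_force: 0.0
```

```bash
python3 -c "
from ptr import *
print(edge(),edge(),redtop()[1])"; python3 mv.py
```

```text
369.2329876863253 369.2164179104478 [ -4.  -8.  -8.  -7.  -7.  -9. -10.  -9.  -9.  -9.  -9.  -9. -10.  -9.
 -10. -10.  -9.  -9.   3.  88. 142. 143. 126.  47.  -0.  -1.  -1.  -1.
   0.  -1.  -1.  -0.  -1.  -0.  -1.  -1.  -1.  -1.   0.   0.]
now 24.5 [0.5104 0.307  0.2151] [-3.1416 -0.      0.1128] open 0.598 F [ 0.4 -0.4 -0.5] q [-0.03  0.33 -0.72  1.62  0.23  1.27 -2.25]
```

Emit:
servo_tool(
  deltas=[
    [[0,0,0,-4,0,-4,0.6],[0,0,0,-9,0,-6,0.6],[0,0,0,-12,0,-6,0.6],[0,0,0,-12,0,-6,0.6]],
  ],
)

```text
time: 25.0
ee_pos: [0.3897, 0.2938, 0.2758]
orientation: [3.14, -0.002, 0.114]
ft_force: [0.4, -0.5, -0.1]
opening: 0.602
grasp_force: 0.0
```

Run:
```python
from ptr import *
def tred(im):
    w=im[225:260,105:140].astype(float);r=np.clip(w[...,0]-1.5*np.maximum(w[...,1],w[...,2]),0,None);r[r<10]=0
    v,u=np.mgrid[225:260,105:140];return np.round([(u*r).sum()/r.sum(),(v*r).sum()/r.sum(),r.sum()],3)
t0=cv2.imread('pics/top0.png')[:,:,::-1];t=get_image("top");s=get_image("side")
print(tred(t0),tred(t),tred(get_image("top")),edge(s),green(s))
for a in(.08,.04,.02,0,-.02):print(a,pix("top",[B(0,.262,.005,a)]).round(2))
cv2.imwrite('pics/c8.png',np.hstack([crop('side',300,345,360,395,6,s[:,:,::-1]),crop('top',100,215,160,265,6,t[:,:,::-1])]))
```

```text
[ 118.318  241.388 3398.   ] [ 122.513  241.692 2552.5  ] [ 122.499  241.727 2581.5  ] 369.2391441157961 (np.float64(332.1408589251439), np.float64(221.60592610364685), np.float64(8336.000000000002))
0.08 [[121.26 240.79]]
0.04 [[123.22 240.79]]
0.02 [[124.25 240.78]]
0 [[125.31 240.77]]
-0.02 [[126.4  240.75]]
```

View pics/c8.png

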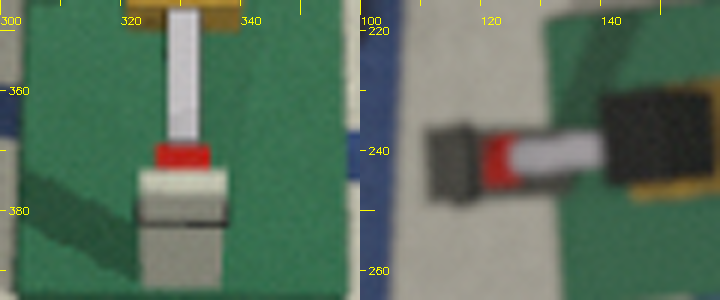

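Run:
```python
from ptr import *
import numpy as np
def band(im,x0,x1):
    w=im[205:245,x0:x1].astype(float);r=w[...,1]-np.maximum(w[...,0],w[...,2]);m=r>0.5*r.max()
    r=np.clip(r/(np.sort(r.ravel())[-20:].mean()),0,1);r[r<.3]=0
    # per-column vertical extent edges
    v=np.arange(205,245)[:,None];c=(v*r).sum()/r.sum();return round(c,3),round(r.sum(),1)
c6=cv2.imread('pics/c6.png')[:,:400,::-1]
old=np.zeros((400,640,3),np.uint8);old[200:320,280:380]=cv2.resize(c6,None,fx=.25,fy=.25,interpolation=cv2.INTER_AREA)
s=get_image("side");t=get_image("top");t0=cv2.imread('pics/top0.png')[:,:,::-1]
for im in(old,s):print([band(im,a,b) for a,b in((300,313),(350,363))])
# cradle wall bottom edges etc: phase correlation-like ECC on the mould top region
def ecc(a,b,x0,y0,x1,y1):
    f=lambda i:cv2.cvtColor(np.ascontiguousarray(i[y0:y1,x0:x1]),cv2.COLOR_RGB2GRAY).astype(np.float32)
    A,Bm=f(a),f(b);M=np.eye(2,3,dtype=np.float32)
    cc,M=cv2.findTransformECC(A,Bm,M,cv2.MOTION_TRANSLATION,(3,200,1e-6),None,3);return round(cc,3),M[:,2].round(3)
print("ecc mould/cradle",ecc(old,s,290,212,315,248),ecc(old,s,345,212,372,248))
for im in(t0,t):
    w=im[225:260,105:140].astype(float);r=(w[...,0]-np.maximum(w[...,1],w[...,2]))[13:21];print(r.mean(0).round(0)[5:28])
```

```text
[(np.float64(223.269), np.float64(118.4)), (np.float64(223.521), np.float64(118.4))]
[(np.float64(221.457), np.float64(121.4)), (np.float64(222.063), np.float64(120.2))]
ecc mould/cradle (0.941, array([-0.083, -1.467], dtype=float32)) (0.954, array([ 0.131, -1.503], dtype=float32))
[  2.   2.   1.  -0.   2.  27.  71. 101. 109. 110.  91.  56.  24.   7.
   2.   2.   2.   2.   2.   2.   2.   2.   2.]
[  2.   2.   0.   1.   2.   0.   1.   0.  -0.  11.  45.  82. 102. 104.
  83.  50.  21.   6.   1.   2.   2.   2.   2.]
```

The pointer is near level. Side edge and mould-rise estimates give a tilt of +0.009, and the top view gives about 0. I'll nudge the poise 0.9 mm more outward.

Emit:
servo_tool(
  deltas=[
    [[0,0,0,5,0,0,0.6],[0,0,0,10,0,0,0.6],[0,0,0,12,0,2,0.6],[0,0,0,12,0,6,0.6],[0,0,0,12,0,10,0.6],[0,0,0,12,0,12.1,0.6],[0,0,0,12,0,12.1,0.6],[0,0,0,12,0,12.1,0.45],[0,0,0,12,0,12.1,0.35],[0,0,0,12,0,12.1,0.32],[0,0,0,12,0,12.1,0.2],[0,0,0,12,0,12.1,0.2],[0,0,0,12,0,12.1,0.2],[0,0,0,12,0,12.1,0.2]],
  ],
)

```text
time: 27.0
ee_pos: [0.5108, 0.3073, 0.1544]
orientation: [-3.141, -0.001, 0.113]
ft_force: [2.5, 3.1, 3.7]
opening: 0.292
grasp_force: 62.9
```

```bash
python3 -c "
from ptr import *
print(edge(),edge())"; python3 mv.py
```

```text
369.4179961710274 369.40614990390776
now 27.1 [0.5108 0.3072 0.1544] [-3.1413e+00 -9.0000e-04  1.1280e-01] open 0.291 F [3.6 1.2 4.2] q [-0.03  0.39 -0.73  1.69  0.28  1.17 -2.29]
```

Emit:
servo_tool(
  deltas=[
    [[0,0,0,0,-0.05,0,0.2],[0,0,0,0,-0.09,0,0.2],[0,0,0,0,-0.09,0,0.2],[0,0,0,0,-0.09,0,0.2],[0,0,0,0,-0.09,0,0.6],[0,0,0,0,-0.09,0,0.6],[0,0,0,0,-0.09,0,0.6],[0,0,0,0,-0.09,-3,0.6],[0,0,0,0,-0.09,-6,0.6],[0,0,0,-5,-0.09,-10,0.6],[0,0,0,-10,-0.09,-12,0.6],[0,0,0,-12,-0.09,-12,0.6],[0,0,0,-12,-0.09,-12,0.6],[0,0,0,-12,-0.09,-12,0.6],[0,0,0,-12,-0.09,-12,0.6],[0,0,0,-12,-0.09,-12,0.6],[0,0,0,-12,-0.09,-12,0.6],[0,0,0,-12,-0.09,-12,0.6],[0,0,0,-12,-0.09,-12,0.6],[0,0,0,-12,-0.09,-12,0.6]],
  ],
)

```text
time: 29.6
ee_pos: [0.3911, 0.2944, 0.2741]
orientation: [-3.142, -0.0, 0.113]
ft_force: [-0.4, 0.0, -0.3]
opening: 0.601
grasp_force: 0.0
```

```bash
cat > est.py <<'E'
from ptr import *
c6=cv2.imread('pics/c6.png')[:,:400,::-1]
old=np.zeros((400,640,3),np.uint8);old[200:320,280:380]=cv2.resize(c6,None,fx=.25,fy=.25,interpolation=cv2.INTER_AREA)
t0=cv2.imread('pics/top0.png')[:,:,::-1];s0=cv2.imread('pics/side0.png')[:,:,::-1]
def ecc(a,b,x0,y0,x1,y1):
    f=lambda i:cv2.cvtColor(np.ascontiguousarray(i[y0:y1,x0:x1]),cv2.COLOR_RGB2GRAY).astype(np.float32)
    return cv2.findTransformECC(f(a),f(b),np.eye(2,3,dtype=np.float32),cv2.MOTION_TRANSLATION,(3,200,1e-6),None,3)[1][1,2]
def top(im):
    w=im[225:260,105:140].astype(float);r=(w[...,0]-np.maximum(w[...,1],w[...,2]))[13:21].mean(0);h=r.max()/2;k=r.argmax()
    i=next(i for i in range(k,0,-1) if r[i-1]<h);j=next(j for j in range(k,34) if r[j+1]<h)
    return i-1+(h-r[i-1])/(r[i]-r[i-1]), j+(r[j]-h)/(r[j]-r[j+1])
s=get_image("side");t=get_image("top")
print("edge shift (lvl 3.92)",edge(s)-edge(s0),"ecc (lvl -1.69)",ecc(old,s,290,212,315,248),ecc(old,s,345,212,372,248),"top (lvl 4.05)",np.array(top(t))-top(t0))
E
python3 est.py; python3 mv.py
```

```text
edge shift (lvl 3.92) 3.600515458283553 ecc (lvl -1.69) -1.6735952 -1.5349505 top (lvl 4.05) [4.68537618 3.97496945]
now 29.7 [0.3911 0.2944 0.2741] [ 3.1416e+00 -1.0000e-04  1.1270e-01] open 0.598 F [ 0.2 -0.5  0.3] q [ 0.07  0.04 -0.81  1.78  0.03  1.33 -2.21]
```

Emit:
servo_tool(
  deltas=[
    [[0,0,0,5,0,0,0.6],[0,0,0,10,0,0,0.6],[0,0,0,12,0,2,0.6],[0,0,0,12,0,6,0.6],[0,0,0,12,0,10,0.6],[0,0,0,12,0,12,0.6],[0,0,0,12,0,12,0.4],[0,0,0,12,0,12,0.2],[0,0,0,12,0,12,0.2],[0,0,0,12,0,12,0.2],[0,0,0,12,-0.8,12,0.2],[0,0,0,12,-1.5,12,0.2],[0,0,0,12,-1.5,12,0.2],[0,0,0,12,-1.5,12,0.6],[0,0,0,12,-1.5,12,0.6],[0,0,0,12,-1.5,9,0.6],[0,0,0,12,-1.5,5,0.6],[0,0,0,7,-1.5,1,0.6],[0,0,0,2,-1.5,0,0.6],[0,0,0,0,-1.5,0,0.6]],
  ],
)

```text
time: 32.2
ee_pos: [0.3873, 0.3099, 0.2752]
orientation: [3.141, -0.002, 0.114]
ft_force: [-0.0, -0.2, 0.0]
opening: 0.598
grasp_force: 0.0
```

Emit:
servo_tool(
  deltas=[
    [[0,0,0,0,0,0,0.6],[0,0,0,0,0,0,0.6],[0,0,0,0,0,0,0.6],[0,0,0,0,0,0,0.6],[0,0,0,0,0,0,0.6],[0,0,0,0,0,0,0.6]],
  ],
)

```text
time: 32.95
ee_pos: [0.3895, 0.3094, 0.274]
orientation: [-3.141, 0.0, 0.113]
ft_force: [1.0, -0.7, 0.3]
opening: 0.601
grasp_force: 0.0
```

```bash
python3 est.py
python3 - <<'E'
from ptr import *
for a in(.08,0,-.08):print(a,pix("top",[B(0,.262,.005,a)]).round(2),pix("side",[[.541,.03,.1762-.09*np.sin(a)],B(0,.262,.008,a)]).round(2).tolist())
E
python3 mv.py
```

```text
edge shift (lvl 3.92) 5.980408480408528 ecc (lvl -1.69) -2.4087949 -3.121511 top (lvl 4.05) [9.65411985 8.25569402]
0.08 [[121.26 240.79]] [[331.66, 221.18], [330.5, 364.21]]
0 [[125.31 240.77]] [[331.69, 219.49], [330.42, 368.13]]
-0.08 [[129.85 240.67]] [[331.71, 217.78], [330.34, 371.19]]
now 33.05 [0.3895 0.3094 0.2741] [-3.1415  0.      0.1128] open 0.598 F [ 0.4  0.5 -1.1] q [ 0.06  0.07 -0.84  1.76  0.05  1.34 -2.25]
```

Now the beam is at the −0.08 stop, so both references are known. Rescaled with both, the level readings are top ≈4.55/3.89 and side edge ≈3.4, and the previous setting was about −0.002 rad. I'll slide the poise back 15.3 mm.

Emit:
servo_tool(
  deltas=[
    [[0,0,0,5,-0.27,0,0.6],[0,0,0,10,-0.27,0,0.6],[0,0,0,12,-0.27,2,0.6],[0,0,0,12,-0.27,7,0.6],[0,0,0,12,-0.27,11,0.6],[0,0,0,12,-0.27,13.4,0.6],[0,0,0,12,-0.27,13.4,0.6],[0,0,0,12,-0.27,13.4,0.4],[0,0,0,12,-0.27,13.4,0.2],[0,0,0,12,-0.27,13.4,0.2],[0,0,0,12,-0.27,13.4,0.2],[0,0,0,12,-0.27,13.4,0.2]],
  ],
)

```text
time: 34.55
ee_pos: [0.509, 0.3263, 0.1421]
orientation: [-3.141, -0.003, 0.113]
ft_force: [-1.1, 1.1, 5.2]
opening: 0.301
grasp_force: 58.8
```

Emit:
servo_tool(
  deltas=[
    [[0,0,0,0,0.5,-0.04,0.2],[0,0,0,0,1.1,-0.09,0.2],[0,0,0,0,1.53,-0.12,0.2],[0,0,0,0,1.53,-0.12,0.2],[0,0,0,0,1.53,-0.12,0.2],[0,0,0,0,1.53,-0.12,0.6],[0,0,0,0,1.53,-0.12,0.6],[0,0,0,0,1.53,-0.12,0.6],[0,0,0,0,1.53,-4,0.6],[0,0,0,0,1.53,-8,0.6],[0,0,0,-5,1.53,-12,0.6],[0,0,0,-10,1.53,-13,0.6],[0,0,0,-12,1.53,-13,0.6],[0,0,0,-12,1.53,-13,0.6],[0,0,0,-12,1.53,-13,0.6],[0,0,0,-12,1.53,-13,0.6],[0,0,0,-12,1.53,-13,0.6],[0,0,0,-12,1.53,-13,0.6],[0,0,0,-12,1.53,-13,0.6],[0,0,0,-12,1.53,-13,0.6]],
  ],
)

```text
time: 37.05
ee_pos: [0.3908, 0.2968, 0.27]
orientation: [-3.142, 0.0, 0.113]
ft_force: [0.3, -0.3, 0.7]
opening: 0.599
grasp_force: 0.0
```

```bash
python3 est.py; python3 mv.py
```

```text
edge shift (lvl 3.92) 3.6000998688127197 ecc (lvl -1.69) -1.6271293 -1.5602595 top (lvl 4.05) [4.66219756 3.94984722]
now 37.15 [0.3908 0.2968 0.2701] [-3.1416e+00 -1.0000e-04  1.1280e-01] open 0.6 F [-0.4 -0.2 -0.1] q [ 0.12  0.05 -0.87  1.78  0.04  1.33 -2.22]
```

Emit:
servo_tool(
  deltas=[
    [[0,0,0,0,0,-2,0.6],[0,0,0,0,0,-4,0.6],[0,0,0,0,0,-4,0.6],[0,0,0,0,0,-4,0.6],[0,0,0,0,0,-4,0.6],[0,0,0,0,0,-4,0.6],[0,0,0,0,0,-4,0.6],[0,0,0,0,0,-4,0.6]],
  ],
)

```text
time: 38.15
ee_pos: [0.3908, 0.2968, 0.31]
orientation: [-3.142, 0.0, 0.113]
ft_force: [-0.6, 0.1, 0.4]
opening: 0.6
grasp_force: 0.0
```

```bash
python3 est.py; python3 -c "
from station import *
print(close_job())"
```

```text
edge shift (lvl 3.92) 3.6010394240898904 ecc (lvl -1.69) -1.6114799 -1.5307751 top (lvl 4.05) [4.62483182 3.92606851]
the job is handed in; nothing more can be done
None
```

Job handed in at about 38 s: the green-banded mould lies flat in the cradle and the released beam reads level to within roughly 0.006 rad by camera; the red-banded mould, cup and tin were never touched.

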